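# Clear the ring box and hold its spring lid open at 60 degrees

### The arm

A 6-joint arm with a two-finger parallel gripper is mounted at the origin on a cart in front of the work surface, level with it; the furniture and walls round the work are solid. World frame = base frame: x ahead of the robot, y to its left, z up, the work surface at z = 0. Lengths are in m, angles in rad, forces in N, time in s.
With the tool pointing down it reaches from about 0.35 to 0.775 m from the base axis. Payload 5.5 kg.
Tool frame: the origin (TCP) lies at the very end of the fingers, on their centre line; the grasp point (between the pads) lies 19 mm behind it (env.hold_point_z is the distance from the TCP to the grasp point, in m); y points along the fingers, x is the direction in which the jaws open and shut, and the axes are right-handed (so a half turn about y gives the same grasp; the last joint's range is limited). The gripper opens to 85 mm and grips with 20 to 120 N. Pads are 22 mm wide; open, the fingers measure 114 mm over their backs; the gripper's body (76 mm by 85 mm) begins 54 mm behind the grasp point. The pads swing forward as they close: fully open they stand 13 mm farther back than shut.
Start: joints at [1.059, 0.313, 0.046, 1.304, 0, 1.431], TCP at [0.209, 0.536, 0.231] pointing down, gripper open.
Joint ranges: [-2.76, 2.76], [-0.86, 1.69], [-1.03, 1.26], [-2.2, 2.34], [-1.47, 1.5], [-3.14, 3.14]. Speed limits (rad/s): [2.57, 2.57, 3.14, 3.14, 3.14, 3.14].

### API

Orientations are given as [roll, pitch, yaw] about the fixed x, y, z axes, in that order (R = Rz(yaw) Ry(pitch) Rx(roll)).
In Python, from station import state, cams, ticket, env gives the robot as it stands.
- The arm moves only by the shell command python3 -m jog 'ROWS' [FORCE]. ROWS is JSON, one flat list of numbers, 7 for each row, row after row: the closure in counts, from 0 (fully open) to 255 (shut), then the shift along the world's x, y, z in cm, then the turn, a rotation vector about the world's x, y, z in degrees. In form: [fingers, tx, ty, tz, wx, wy, wz, fingers, tx, ty, tz, wx, wy, wz, ...]. A call has 1 to 8 rows; each row is the pose to reach, as a shift and turn from the pose commanded when the call began; what a row does not reach only later rows make up. A row lasts 1/10 s, in which the tool goes at most 50 mm and 8.59 degrees, less where a joint would pass 70% of its speed; a pose out of reach is approached as far as the arm can. A call with a gripper value outside its range is refused whole. The fingers move at their own pace and stop on an object; FORCE is the grip in N (left out, the last holds). Time passes only in rows, so rows that repeat a pose let the fingers close. It gives the time, the measured TCP pose, the force and the opening at its end, in the units of the state.
- state(): the state, without advancing time (a new reading comes with each control period).
- cams.snapshot(name): name is "side" or "top"; returns the picture (400x640x3 uint8, blue, green, red); there is no depth.
- cams.camera_info(name): a dict with "fx", "fy", "cx", "cy" (pixels), "position" and "attitude" of the camera in the world. Camera axes: x right, y up, looking along -z (the intrinsics and any distortion apply to the point x, -y, -z); pixel columns grow to the right and rows downward; lengths in m; the calibration is good to about 2 mm. A picture is of the moment at which its call begins. camera_info takes no time and is no camera call.
- ticket.hand_in(): hands the job in, once; it reports no verdict.
The state is a dict: "time_s": time; "joint_pos": joint angles; "joint_velocities": joint speeds; "effort": joint torques, N m; "ee_pos": TCP position; "tool_rot": TCP orientation; "force": force on the tool from outside, world axes, zero at the start; "ft_torque": the same for the moment, N m; "width": finger opening in m.
Only numpy, scipy, OpenCV 4.12 (cv2) and the standard library are available. Lean on these libraries where they do the work, as an engineer would, in place of code of your own. Each camera call takes 0.05 s, during which the arm holds its last target.

### The job

I need both hands inside the ring box, but somebody left the wooden ring clamp lying on its sprung lid. Lay the clamp flat on the floor of the shallow tool tray while the lid is still shut, then lift the lid by its bar to 60 degrees from shut and hold it there, still and by the bar: finish while holding it, because it springs shut when let go. Leave everything else on the bench where it is.

Things in the scene. Friction and masses are not known exactly. Their poses are not given: they have to be found in the camera images.
- lid (a joint): Angle in rad of the ring box's lid: 0 shut (as it starts), growing as the bar end lifts, stop at 1.75; 60 degrees is 1.047. A spring hinge and the lid's weight close it from any angle: it takes about 3 N at the bar, across the lid, to hold it.
- lift_bar (a point): Middle of the lid's lift bar: a round steel bar 10 mm thick and 108 mm long, parallel to the hinge, standing out in front of the lid on two flat arms at its ends (86 mm clear between the arms, 42 mm clear between bar and lid edge). With the lid shut the bar is 63 mm above the worktop, free below and on both sides. Moves with the lid: y along the bar, x from the bar towards the hinge, z out of the lid's upper face. The bar circles the hinge at 199 mm.
- lid_hinge (a point): Middle of the hinge line on the far upper edge of the box, 58 mm above the worktop. Fixed to the box: y along the hinge, z up, -x points from the hinge across the box to the lift bar of the shut lid. The box is dark wood, 150 (x) by 170 (y) by 58 mm, heavy and fixed, standing at a different place and turn each time; its lid is a 10 mm board 156 by 176 mm whose upper face is 69 mm above the worktop when shut. The pad inside stays 25 mm below the rim.
- clamp_mid (a point): Centre of the loose wooden ring clamp, a bar 22 (x) by 120 (y) by 21 mm high, 60 g, lying flat on the shut lid; z up, y along its length. This point is half-way up, 11 mm above what it lies on.
- tool_tray: Shallow open tray of dark wood, 120 (x) by 200 (y) by 20 mm high outside, walls and floor 6 mm thick (inside 108 by 188 mm, so the clamp fits flat only roughly along the tray's length). Fixed; origin at the centre of its underside on the worktop, y along its length, z up. An upright wooden divider 164 mm high stands fixed on the worktop beyond the gap between tray and box, running away from the robot: carry things across at 220 mm or higher, or on the robot's side of it.
- flux_cup: Bystander: small dark round cup, 28 mm wide, 17 mm high, on the worktop between box and tray; origin under its centre.
- pitch_lump: Bystander: dark rounded lump, 38 by 48 by 17 mm, on the worktop; origin under its centre.
Things that resemble listed ones, but are neither listed nor needed, are in the scene too. There is more than one size of the part that bears clamp_mid; the job needs the largest.

How it is judged:
By the outcome, as a careful person would: the job done as asked, in the order asked, and still so for the second after the job is handed in, while the arm keeps its last pose, push and grip.
It also fails if it takes over 58 s, if anything falls off the work surface, if the arm or the gripper's body presses on something with over 40 N, if the wrist force passes 120 N, or if a joint passes its speed limit or range.

## Working session

There is one attempt and no reset: what is moved stays moved. The work goes in short steps, Python scripts to look and compute and a shell command to move; the robot and the scene stay as the last step left them, time stands still between calls to the robot, and variables do not carry over. Pictures are saved under pics/ and viewed, and the job is handed in when it is done.

```bash
ls; mkdir -p pics; python3 - <<'E'
from station import state, cams, ticket, env
import cv2
print(state()); print(env.hold_point_z)
for n in ("side","top"):
    print(n,cams.camera_info(n)); cv2.imwrite(f"pics/{n}0.png",cams.snapshot(n))
E
```

```text
pics
{'time_s': 0.0, 'joint_pos': array([ 1.05941996e+00,  3.14014150e-01,  4.49734489e-02,  1.30362269e+00,
       -7.46655946e-06,  1.43120549e+00]), 'joint_velocities': array([ 0.00049501,  0.0014523 ,  0.00118219, -0.00014188,  0.00078318,
        0.00100477]), 'effort': array([-4.18797072e-05, -4.80621314e+01,  2.98536354e+01,  1.94122188e-02,
       -2.03210511e-04,  2.13411880e-05]), 'ee_pos': array([0.20863297, 0.53525225, 0.23039881]), 'tool_rot': array([-1.57054394,  0.00184994,  1.19901103]), 'force': array([0.10628813, 0.27167584, 0.26561457]), 'ft_torque': array([-0.00559149, -0.00317152, -0.05133909]), 'width': 0.0856048909845746}
0.0187
side {'fx': 387.124616024481, 'fy': 387.124616024481, 'cx': 316.72694967421785, 'cy': 202.77879813498524, 'position': array([0.1612611 , 0.35139113, 0.54063208]), 'attitude': array([ 1.0161771 , -0.0081142 , -2.55129122])}
top {'fx': 420.5740976555262, 'fy': 420.5740976555262, 'cx': 316.79069166101226, 'cy': 204.5736115865095, 'position': array([ 0.3251012 , -0.21159262,  1.07652313]), 'attitude': array([ 0.19852408,  0.00199265, -1.57554972])}
```

View pics/side0.png

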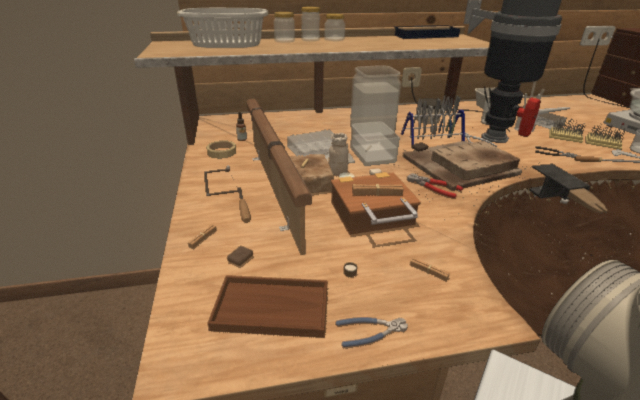

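View pics/top0.png

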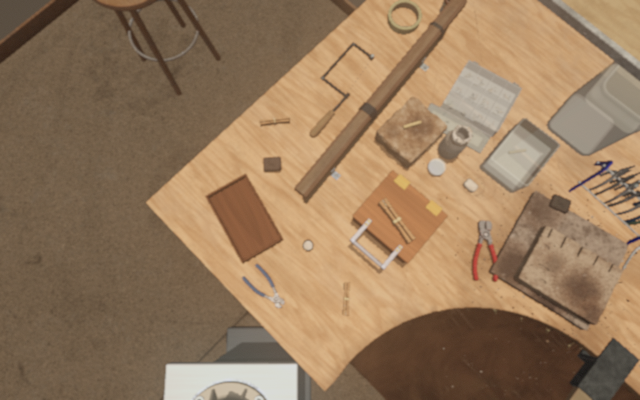

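```bash
cat > h.py <<'E'
import numpy as np, cv2
from scipy.spatial.transform import Rotation as R
from station import state, cams, env
def cam(n):
    c=cams.camera_info(n); return c, R.from_euler('xyz',c['attitude']).as_matrix(), np.array(c['position'])
def ray(n,uv):
    c,M,p=cam(n); d=np.array([(uv[0]-c['cx'])/c['fx'],-(uv[1]-c['cy'])/c['fy'],-1.]); return p,M@d/np.linalg.norm(d)
def onz(n,uv,z):
    p,d=ray(n,uv); return p+d*(z-p[2])/d[2]
def proj(n,P):
    c,M,p=cam(n); q=(np.atleast_2d(P)-p)@M; return np.c_[c['cx']+c['fx']*q[:,0]/-q[:,2], c['cy']+c['fy']*q[:,1]/q[:,2]]
def tri(u1,u2):
    p,d=ray('top',u1);q,e=ray('side',u2)
    t=np.linalg.lstsq(np.c_[d,-e],q-p,rcond=None)[0]; a=p+d*t[0];b=q+e*t[1]; return (a+b)/2,np.linalg.norm(a-b)
E
python3 - <<'E'
from h import *
s=cv2.imread('pics/side0.png');t=cv2.imread('pics/top0.png')
cv2.imwrite('pics/cropt.png',cv2.resize(t[140:300,340:460],None,fx=4,fy=4)[:600])
cv2.imwrite('pics/cropt2.png',cv2.resize(t[160:300,195:335],None,fx=4,fy=4))
cv2.imwrite('pics/crops.png',cv2.resize(s[165:255,325:455],None,fx=6,fy=6))
cv2.imwrite('pics/crops2.png',cv2.resize(s[220:350,200:420],None,fx=3.6,fy=3.6))
E
```

```text
(no output)
```

View pics/cropt.png

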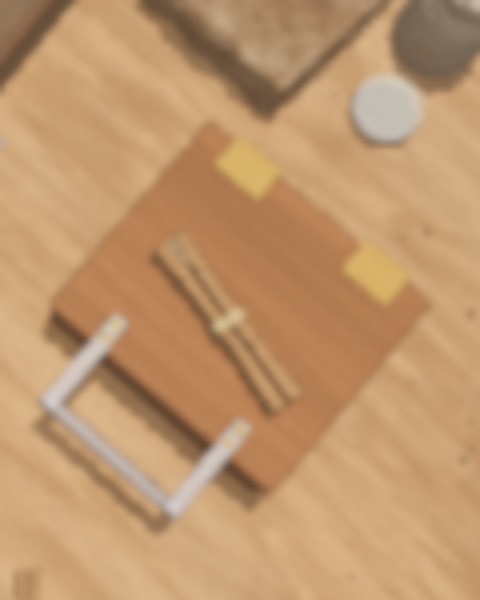

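View pics/crops.png

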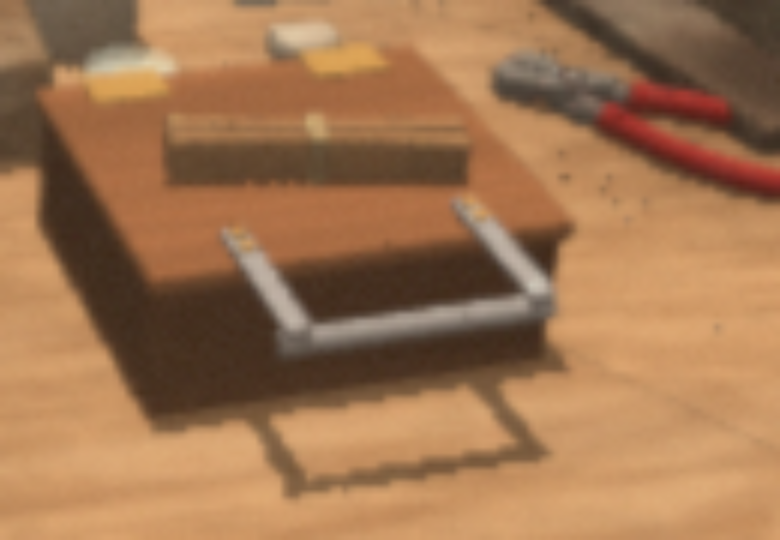

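View pics/cropt2.png

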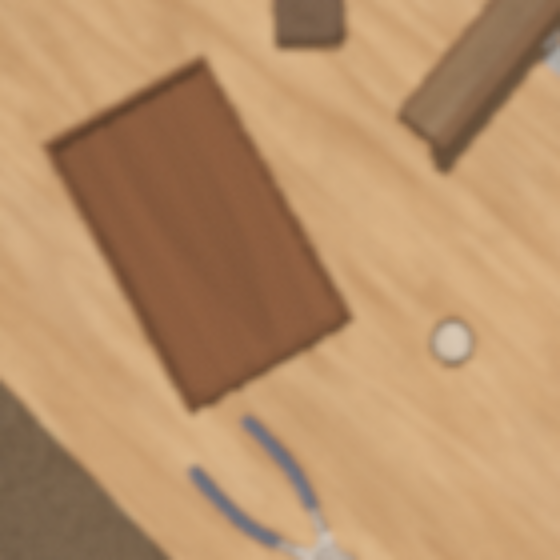

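View pics/crops2.png

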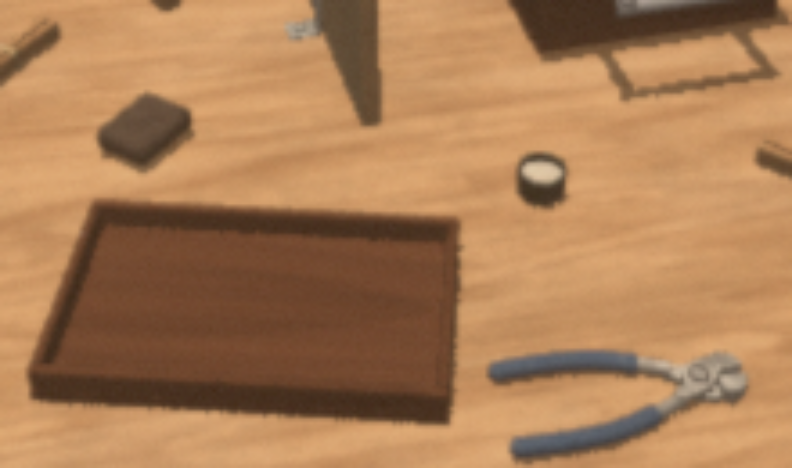

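```bash
python3 - <<'E'
from h import *
np.set_printoptions(precision=4,suppress=True)
f=lambda x,y:(340+(x-1.5)/4,140+(y-1.5)/4)
g=lambda x,y:(195+(x-1.5)/4,160+(y-1.5)/4)
S=lambda x,y:(325+(x-2.5)/6,165+(y-2.5)/6)
S2=lambda x,y:(200+(x-1.3)/3.6,220+(y-1.3)/3.6)
def show(n,a,cam,z):
    P=np.array([onz(cam,p,z)[:2] for p in a]);print(n,P.tolist() and P.round(4).tolist(),'mean',P.mean(0));return P
L=show('lid',[f(213,120),f(430,300),f(268,497),f(50,310)],'top',.069)
print([np.linalg.norm(L[i]-L[i-1]) for i in range(4)])
def ang(a,b): d=b-a; return np.degrees(np.arctan2(d[1],d[0]))
print('lid y dir',ang(L[1],L[0]),ang(L[2],L[3]),'x dir',ang(L[3],L[0]),ang(L[2],L[1]))
L2=show('lidside',[S(410,45),S(575,225),S(150,285),S(40,90)],'side',.069)
B=show('bar',[f(54,402),f(172,508)],'top',.065); print(np.linalg.norm(B[1]-B[0]),ang(B[1],B[0]))
print('bartri',tri(f(113,455),S(416,322)))
C=show('clamp',[f(178,235),f(152,258),f(275,413),f(300,394)],'top',.09);print(ang((C[2]+C[3])/2,(C[0]+C[1])/2),np.linalg.norm(C[2]-C[1]))
show('clampside bottom front',[S(168,184),S(467,184)],'side',.069)
show('clampside top',[S(165,120),S(467,128),S(460,112),S(170,105)],'side',.09)
T=show('tray',[g(203,60),g(350,320),g(195,410),g(47,148)],'top',.02);print(ang(T[1],T[0]),ang(T[2],T[3]),[np.linalg.norm(T[i]-T[i-1]) for i in range(4)])
T=show('trayS',[S2(95,202),S2(460,218),S2(449,395),S2(30,373)],'side',.02)
show('cup',[g(452,342)],'top',.017)
show('divider end',[g(402,118),g(440,160)],'top',.164)
show('pliers tray',[g(248,420),g(195,470)],'top',.01)
E
```

```text
lid [[0.6154, -0.4], [0.5012, -0.5272], [0.383, -0.4232], [0.4963, -0.2962]] mean [ 0.499  -0.4117]
[np.float64(0.15797529347301734), np.float64(0.17090733841830988), np.float64(0.1574235999073457), np.float64(0.17016950432634234)]
lid y dir 48.10149239455741 48.28419353402 x dir -41.059034760294196 -41.32496981499309
lidside [[0.5012, -0.5273], [0.3846, -0.4229], [0.4996, -0.2921], [0.614, -0.3982]] mean [ 0.4999 -0.4101]
bar [[0.4407, -0.2978], [0.377, -0.3666]] mean [ 0.4089 -0.3322]
0.0937803388818113 47.256273530369405
bartri (array([ 0.4094, -0.3323,  0.0644]), np.float64(0.001401897375000169))
clamp [[0.5379, -0.3722], [0.5239, -0.3561], [0.4307, -0.4252], [0.4418, -0.4405]] mean [ 0.4836 -0.3985]
35.974968178381104 0.11603337778772155
clampside bottom front [[0.5303, -0.3603], [0.4318, -0.4283]] mean [ 0.481  -0.3943]
clampside top [[0.5395, -0.3718], [0.4373, -0.4345], [0.4449, -0.4453], [0.5439, -0.3839]] mean [ 0.4914 -0.4089]
tray [[0.6181, -0.0252], [0.448, -0.1227], [0.3922, -0.0267], [0.56, 0.0736]] mean [ 0.5045 -0.0252]
29.83486514856412 30.843966428788214 [np.float64(0.11453239662050424), np.float64(0.19605405339210505), np.float64(0.11108476908710468), np.float64(0.19547886836282646)]
trayS [[0.6208, -0.0239], [0.4505, -0.1251], [0.3914, -0.0226], [0.5615, 0.0776]] mean [ 0.5061 -0.0235]
cup [[0.4341, -0.1869]] mean [ 0.4341 -0.1869]
divider end [[0.5441, -0.1625], [0.52, -0.1837]] mean [ 0.532  -0.1731]
pliers tray [[0.3864, -0.0584], [0.3555, -0.026]] mean [ 0.371  -0.0422]
```

```bash
python3 -m jog '[0,2.5,-4,0.2,0,0,7, 0,5,-8,0.4,0,0,14, 0,7.5,-12,0.6,0,0,21, 0,10,-16,0.8,0,0,28, 0,12.5,-20,1,0,0,35, 0,15,-24,1.2,0,0,42, 0,17.5,-28,1.4,0,0,49, 0,20,-32,1.6,0,0,56]' 40
python3 -m jog '[0,1,-4.8,0,0,0,0, 0,2,-9.6,0,0,0,0, 0,3,-14.4,0,0,0,0, 0,4,-19.2,0,0,0,0, 0,5,-24,0,0,0,0, 0,6,-28.8,0,0,0,0, 0,6.5,-33,0,0,0,0, 0,6.5,-33,0,0,0,0]'; python3 -c "
from h import *
print(state())"
```

```text
time_s: 0.9
ee_pos: [0.4078, 0.2167, 0.2471]
tool_rot: [-1.571, -0.0, 2.173]
force: [0.9, 0.2, -0.1]
width: 0.0854
time_s: 1.7
ee_pos: [0.4729, -0.1162, 0.2464]
tool_rot: [-1.57, 0.001, 2.162]
force: [-0.4, 0.5, -0.3]
width: 0.0851
{'time_s': 1.7, 'joint_pos': array([-4.05224667e-01,  1.38232302e-01, -1.41494620e-01,  1.29093034e+00,
       -1.14550823e-03, -9.96151079e-01]), 'joint_velocities': array([ 0.07293373, -0.02617293, -0.03383746,  0.03059134,  0.03771425,
        0.05835668]), 'effort': array([ -1.51494954, -37.37230539,  30.40835738,  -0.27297383,
        -0.27839304,  -0.45129575]), 'ee_pos': array([ 0.47293398, -0.11619672,  0.246433  ]), 'tool_rot': array([-1.56991039e+00,  7.39355771e-04,  2.16172299e+00]), 'force': array([-0.37436826,  0.47390099, -0.25270113]), 'ft_torque': array([0.03617127, 0.01220496, 0.00059517]), 'width': 0.0851205940996101}
```

```bash
python3 -m jog '[90,0.2,-4.8,0,0,0,0, 90,0.4,-9.6,0,0,0,1, 90,0.6,-14.4,0,0,0,1, 90,0.8,-19.2,0,0,0,1, 90,1.1,-24,0,0,0,1, 90,1.1,-28.3,0,0,0,1, 90,1.1,-28.3,-5,0,0,1, 90,1.1,-28.3,-8,0,0,1]'
python3 -m jog '[90,0,0,0,0,0,0,90,0,0,0,0,0,0]'
python3 - <<'E'
from h import *
for n,b in (('side',(130,230,300,470)),('top',(130,310,310,490))):
    i=cams.snapshot(n); cv2.imwrite(f'pics/{n}1.png',cv2.resize(i[b[0]:b[1],b[2]:b[3]],None,fx=4,fy=4 if n=='side' else 3.3))
E
```

```text
time_s: 2.5
ee_pos: [0.4831, -0.3953, 0.1645]
tool_rot: [-1.571, -0.001, 2.184]
force: [0.5, 0.9, -0.3]
width: 0.0552
time_s: 2.7
ee_pos: [0.4833, -0.3934, 0.1671]
tool_rot: [-1.571, -0.002, 2.186]
force: [0.4, 0.1, 0.3]
width: 0.0551
```

View pics/side1.png

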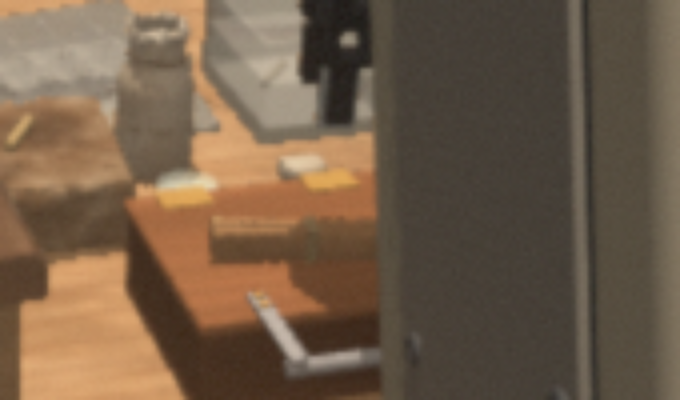

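View pics/top1.png

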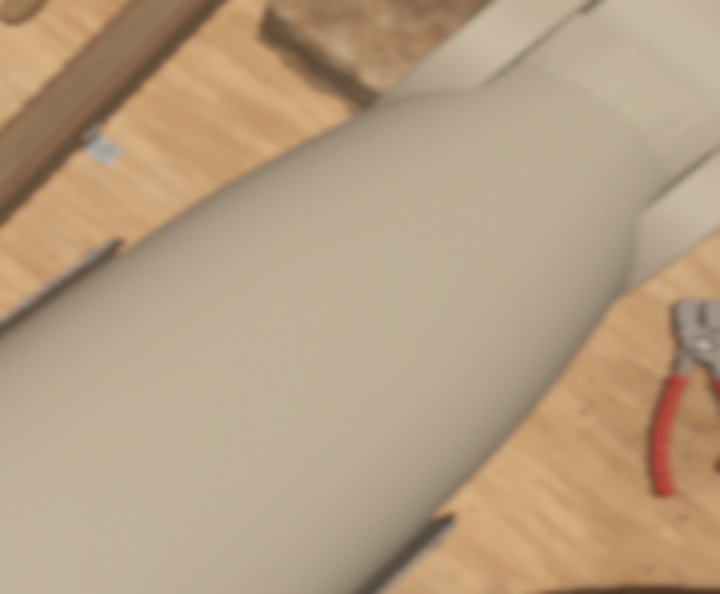

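```bash
python3 -m jog '[90,0.1,-0.5,-3,0,0,0, 90,0.1,-0.5,-6,0,0,0, 90,0.1,-0.5,-8,0,0,0, 90,0.1,-0.5,-9,0,0,0, 90,0.1,-0.5,-9.5,0,0,0, 90,0.1,-0.5,-9.5,0,0,0]'
```

```text
time_s: 3.4
ee_pos: [0.485, -0.3998, 0.0732]
tool_rot: [-1.571, 0.001, 2.186]
force: [0.4, -0.1, 0.2]
width: 0.0552
```

```bash
python3 -m jog '[255,0,0,0,0,0,0,255,0,0,0,0,0,0,255,0,0,0,0,0,0,255,0,0,0,0,0,0,255,0,0,0,0,0,0,255,0,0,0,0,0,0,255,0,0,0,0,0,0]' 40
```

```text
time_s: 4.1
ee_pos: [0.4851, -0.4002, 0.0736]
tool_rot: [-1.571, 0.002, 2.186]
force: [-0.0, 0.3, 6.1]
width: 0.0205
```

```bash
python3 -m jog '[255,0,0,1,0,0,0,255,0,0,3,0,0,0,255,0,0,6,0,0,0,255,0,0,10,0,0,0,255,0,0,14,0,0,0,255,0,0,18,0,0,0,255,0,0,18,0,0,0]'
python3 - <<'E'
from h import *
for n in ('side','top'): cv2.imwrite(f'pics/{n}2.png',cams.snapshot(n))
E
```

```text
time_s: 4.8
ee_pos: [0.4861, -0.4013, 0.2593]
tool_rot: [-1.572, 0.01, 2.186]
force: [0.4, -0.4, 0.1]
width: 0.0206
```

View pics/side2.png

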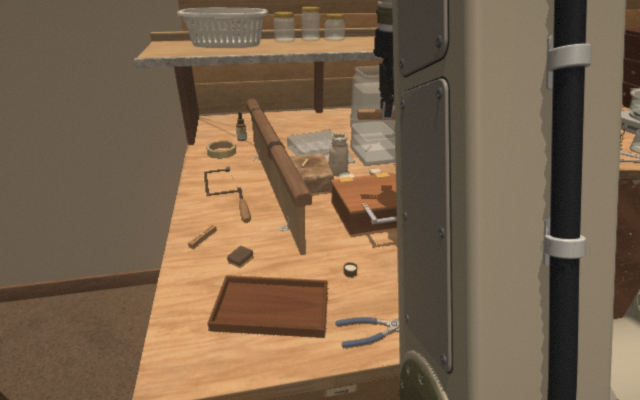

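```bash
python3 -m jog '[255,0,3,0,0,0,0,255,0,7.8,0,0,0,0,255,0,12.6,0,0,0,0,255,0.4,17.4,0,0,0,0,255,0.8,22.2,0,0,0,-1,255,1.2,27,0,0,0,-2.5,255,1.6,32,0,0,0,-4,255,1.9,36,0,0,0,-5]'
python3 -m jog '[255,0,1.6,0,0,0,0,255,0,1.6,0,0,0,0,255,0,1.6,-4,0,0,0,255,0,1.6,-8,0,0,0,255,0,1.6,-12,0,0,0,255,0,1.6,-15,0,0,0,255,0,1.6,-17,0,0,0,255,0,1.6,-17,0,0,0]'
python3 - <<'E'
from h import *
for n in ('side','top'): cv2.imwrite(f'pics/{n}3.png',cams.snapshot(n))
E
```

```text
time_s: 5.7
ee_pos: [0.5019, -0.0368, 0.2504]
tool_rot: [-1.568, -0.003, 2.098]
force: [-0.2, 0.1, -1.0]
width: 0.0208
time_s: 6.5
ee_pos: [0.4997, -0.0239, 0.0782]
tool_rot: [-1.564, -0.005, 2.097]
force: [-0.3, -0.8, -1.2]
width: 0.0204
```

View pics/side3.png

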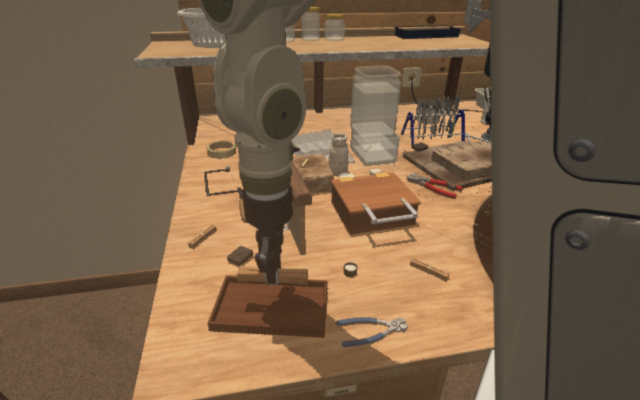

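View pics/top3.png

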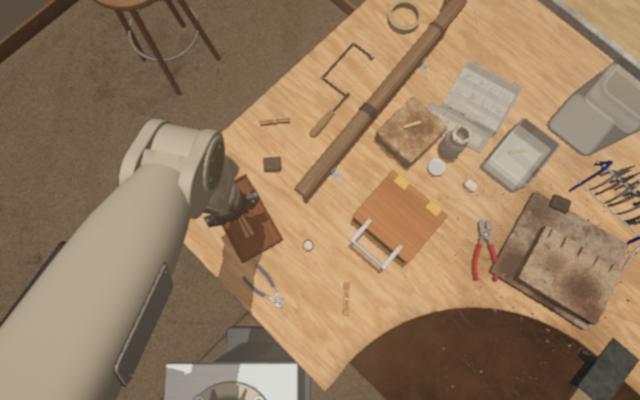

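```bash
python3 -m jog '[255,0.4,0,-2,0,0,0,255,0.4,0,-4,0,0,0,255,0.4,0,-5.5,0,0,0,255,0.4,0,-6.2,0,0,0,255,0.4,0,-6.4,0,0,0,255,0.4,0,-6.4,0,0,0]'
```

```text
time_s: 7.2
ee_pos: [0.5081, -0.0238, 0.019]
tool_rot: [-1.572, 0.001, 2.098]
force: [0.5, 0.7, -0.9]
width: 0.0205
```

```bash
python3 -m jog '[255,0,0,-0.3,0,0,0,255,0,0,-0.5,0,0,0,255,0,0,-0.5,0,0,0]'
python3 -c "
from h import *
print(state()['ee_pos'],state()['force'])"
```

```text
time_s: 7.5
ee_pos: [0.5074, -0.0235, 0.0133]
tool_rot: [-1.571, 0.0, 2.098]
force: [0.1, 0.1, -0.3]
width: 0.0205
[ 0.50743986 -0.02349624  0.01329766] [ 0.08007433  0.11150496 -0.2581409 ]
```

```bash
python3 -m jog '[255,0,0,-0.1,0,0,0,255,0,0,-0.2,0,0,0,255,0,0,-0.2,0,0,0]'
```

```text
time_s: 7.8
ee_pos: [0.5075, -0.0235, 0.0114]
tool_rot: [-1.571, 0.0, 2.098]
force: [-0.2, -0.9, 2.4]
width: 0.0207
```

Contact with the floor (2.4 N). Release slowly, then rise.

```bash
python3 -m jog '[180,0,0,0,0,0,0,150,0,0,0,0,0,0,130,0,0,0,0,0,0,130,0,0,0,0,0,0,130,0,0,2,0,0,0,130,0,0,5,0,0,0,130,0,0,9,0,0,0,130,0,0,13,0,0,0]'
python3 -m jog '[130,0,-2,4,0,0,0,130,0,-6,8,0,0,0,130,-2,-10,10,0,0,0,130,-4,-14,10,0,0,0,130,-6,-18,10,0,0,0,130,-6,-18,10,0,0,0]'
python3 - <<'E'
from h import *
for n in ('side','top'): cv2.imwrite(f'pics/{n}4.png',cams.snapshot(n))
E
```

```text
time_s: 8.6
ee_pos: [0.5068, -0.0234, 0.1422]
tool_rot: [-1.57, -0.001, 2.098]
force: [1.3, 0.0, 0.1]
width: 0.0419
time_s: 9.2
ee_pos: [0.4456, -0.2077, 0.2415]
tool_rot: [-1.57, 0.002, 2.092]
force: [0.3, 0.6, -0.6]
width: 0.042
```

View pics/side4.png

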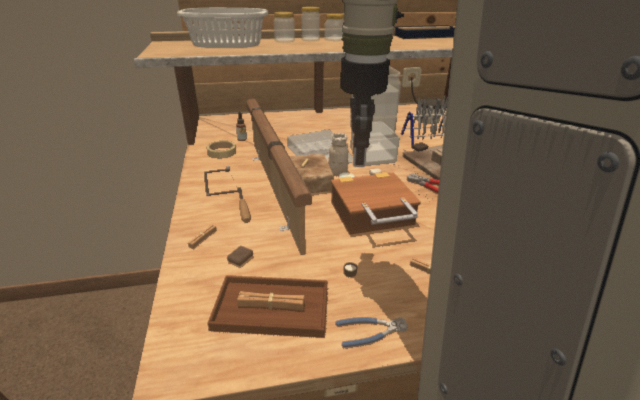

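View pics/top4.png

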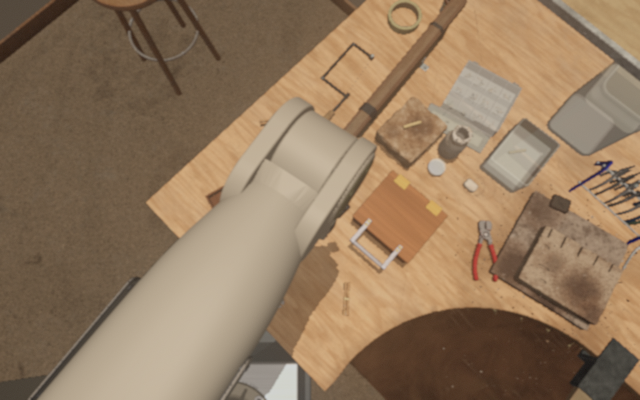

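```bash
python3 -m jog '[130,-0.7,-3,0,0,0,6,130,-1.7,-7,0,0,0,12,130,-2.7,-11,-3,0,0,18.4,130,-3.7,-12.4,-7,0,0,18.4,130,-3.7,-12.4,-11,0,0,18.4,130,-3.7,-12.4,-11,0,0,18.4,130,-3.7,-12.4,-11,0,0,18.4]'
python3 - <<'E'
from h import *
for n in ('side','top'): cv2.imwrite(f'pics/{n}5.png',cv2.resize(cams.snapshot(n)[100:300,250:500],None,fx=3,fy=3))
E
```

```text
time_s: 10.0
ee_pos: [0.4108, -0.326, 0.1312]
tool_rot: [-1.571, -0.002, 2.421]
force: [-0.0, 0.5, 1.2]
width: 0.042
```

View pics/side5.png

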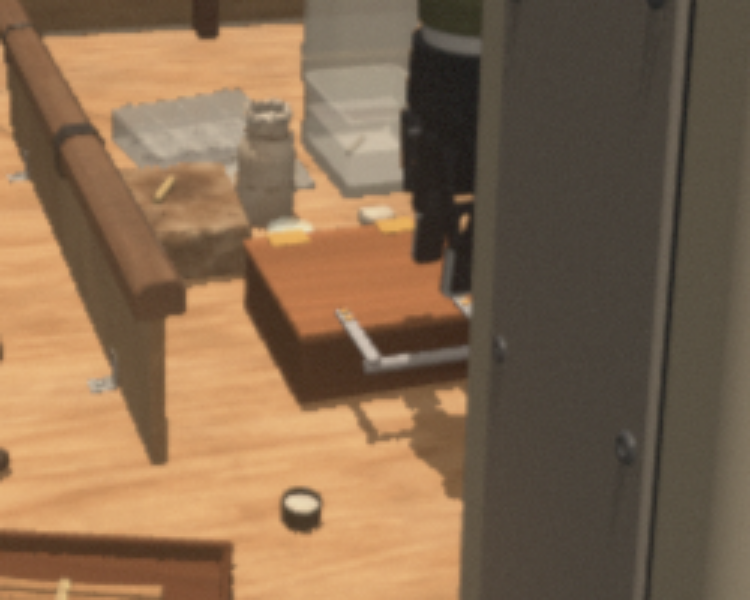

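View pics/top5.png

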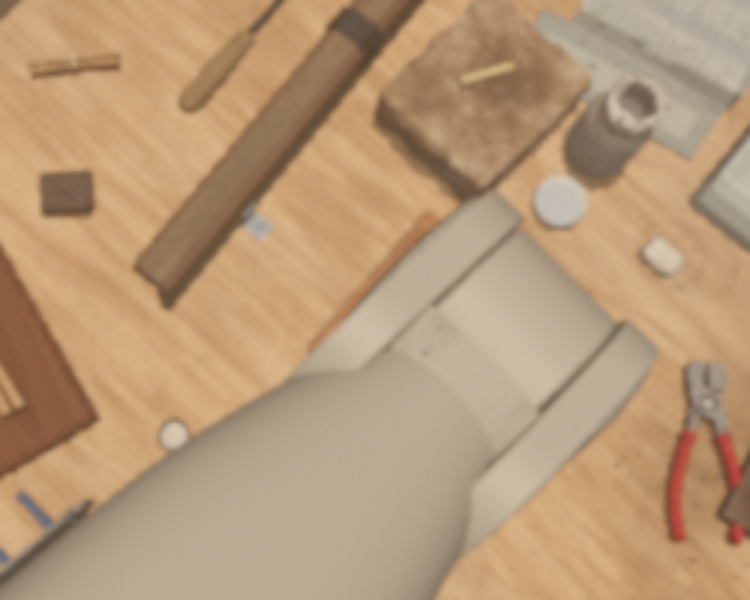

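```bash
python3 -m jog '[130,-0.1,-0.5,-2,0,0,0,130,-0.1,-0.5,-4,0,0,0,130,-0.1,-0.5,-4,0,0,0,130,-0.1,-0.5,-5,0,0,0,130,-0.1,-0.5,-6,0,0,0,130,-0.1,-0.5,-7,0,0,0,130,-0.1,-0.5,-8.4,0,0,0,130,-0.1,-0.5,-8.4,0,0,0]'
python3 -m jog '[130,0,0,0,0,0,0]'
```

```text
time_s: 10.9
ee_pos: [0.4084, -0.3314, 0.0454]
tool_rot: [-1.571, -0.003, 2.42]
force: [-0.4, 0.6, -0.1]
width: 0.042
time_s: 11.0
ee_pos: [0.4092, -0.3323, 0.047]
tool_rot: [-1.571, -0.001, 2.42]
force: [0.4, -0.4, 0.2]
width: 0.0417
```

```bash
python3 -m jog '[200,0,0,-0.2,0,0,0,255,0,0,-0.2,0,0,0,255,0,0,-0.2,0,0,0,255,0,0,-0.2,0,0,0,255,0,0,-0.2,0,0,0,255,0,0,-0.2,0,0,0]' 40
python3 -c "
from h import *
s=state();print(s['ee_pos'],s['force'],s['ft_torque'])"
```

```text
time_s: 11.6
ee_pos: [0.4082, -0.3315, 0.0452]
tool_rot: [-1.571, -0.003, 2.419]
force: [-5.0, 2.6, 4.3]
width: 0.0087
[ 0.4081745  -0.33148893  0.04519763] [-4.99554752  2.56071489  4.28865638] [ 0.6245394   0.87463288 -0.02692671]
```

```bash
python3 - <<'E'
import numpy as np
a=np.radians(1.44); r=19.9
P=lambda t:np.array([(-r*np.cos(a+t))*.75,(-r*np.cos(a+t))*-.661,r*np.sin(a+t)])
for s in (0,20,40):
    print([ (P(np.radians(s+k*2.5))-P(np.radians(s))).round(2).tolist() for k in range(1,9)])
E
```

```text
[[0.03, -0.03, 0.87], [0.09, -0.08, 1.73], [0.18, -0.16, 2.59], [0.29, -0.26, 3.45], [0.43, -0.38, 4.29], [0.61, -0.53, 5.13], [0.8, -0.71, 5.96], [1.03, -0.91, 6.77]]
[[0.25, -0.22, 0.8], [0.53, -0.47, 1.59], [0.83, -0.73, 2.36], [1.16, -1.02, 3.11], [1.51, -1.33, 3.84], [1.89, -1.66, 4.55], [2.28, -2.01, 5.23], [2.7, -2.38, 5.9]]
[[0.44, -0.39, 0.64], [0.9, -0.8, 1.25], [1.39, -1.22, 1.83], [1.89, -1.66, 2.39], [2.4, -2.12, 2.92], [2.94, -2.59, 3.41], [3.49, -3.07, 3.88], [4.05, -3.57, 4.31]]
```

```bash
python3 -m jog '[255,0.03,-0.03,0.87,0,0,0,255,0.09,-0.08,1.73,0,0,0,255,0.18,-0.16,2.6,0,0,0,255,0.3,-0.26,3.45,0,0,0,255,0.43,-0.38,4.3,0,0,0,255,0.6,-0.53,5.13,0,0,0,255,0.8,-0.71,5.96,0,0,0,255,1.03,-0.91,6.77,0,0,0]'
python3 -m jog '[255,0,0,0,0,0,0]'
```

```text
time_s: 12.4
ee_pos: [0.418, -0.3402, 0.1131]
tool_rot: [-1.571, -0.004, 2.419]
force: [-6.2, 3.7, -2.5]
width: 0.008
time_s: 12.5
ee_pos: [0.4182, -0.3404, 0.1139]
tool_rot: [-1.57, -0.004, 2.419]
force: [-7.6, 4.3, -0.9]
width: 0.0082
```

```bash
python3 -m jog '[255,0.25,-0.22,0.8,0,0,0,255,0.53,-0.47,1.6,0,0,0,255,0.83,-0.73,2.36,0,0,0,255,1.16,-1.02,3.11,0,0,0,255,1.51,-1.33,3.84,0,0,0,255,1.89,-1.66,4.55,0,0,0,255,2.28,-2.01,5.23,0,0,0,255,2.7,-2.38,5.9,0,0,0]'
python3 -m jog '[255,0.44,-0.39,0.64,0,0,0,255,0.9,-0.8,1.25,0,0,0,255,1.39,-1.22,1.83,0,0,0,255,1.89,-1.66,2.39,0,0,0,255,2.4,-2.12,2.92,0,0,0,255,2.94,-2.59,3.41,0,0,0,255,3.49,-3.07,3.88,0,0,0,255,4.05,-3.57,4.31,0,0,0]'
python3 -m jog '[255,0,0,0,0,0,0,255,0,0,0,0,0,0,255,0,0,0,0,0,0]'
python3 - <<'E'
from h import *
for n in ('side','top'): cv2.imwrite(f'pics/{n}6.png',cams.snapshot(n))
E
```

```text
time_s: 13.3
ee_pos: [0.4439, -0.3632, 0.1728]
tool_rot: [-1.57, -0.007, 2.419]
force: [-10.3, 6.8, 4.6]
width: 0.0081
time_s: 14.1
ee_pos: [0.4858, -0.4003, 0.219]
tool_rot: [-1.57, -0.0, 2.419]
force: [-9.8, 6.4, 13.5]
width: 0.0082
time_s: 14.4
ee_pos: [0.4861, -0.4006, 0.2193]
tool_rot: [-1.57, 0.001, 2.419]
force: [-10.9, 6.6, 14.3]
width: 0.0086
```

View pics/side6.png

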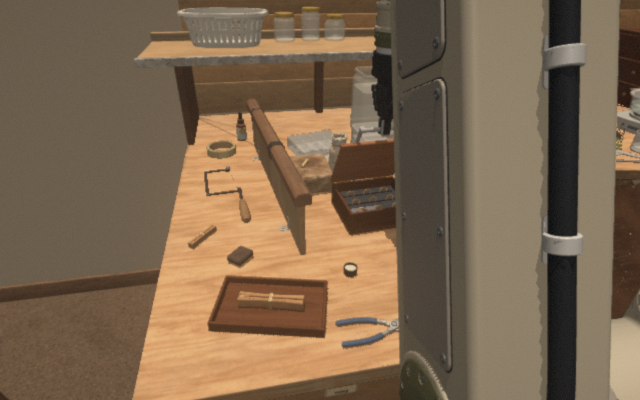

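View pics/top6.png

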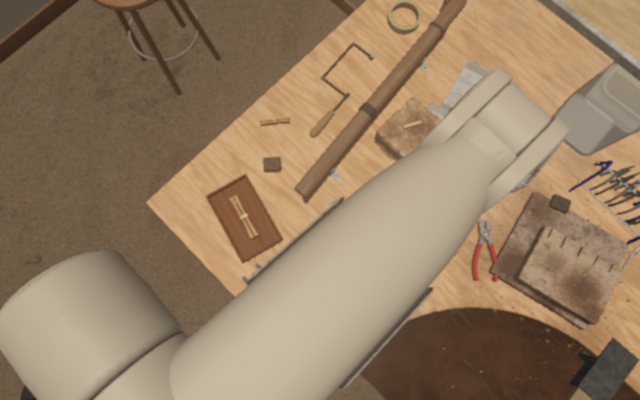

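```bash
python3 -m jog '[255,-0.03,0.03,0.08,0,0,0,255,-0.07,0.06,0.16,0,0,0,255,-0.07,0.06,0.16,0,0,0,255,-0.07,0.06,0.16,0,0,0]'
python3 - <<'E'
from h import *
np.set_printoptions(precision=4,suppress=True)
i=cams.snapshot('side'); cv2.imwrite('pics/side7.png',cv2.resize(i[110:235,310:410],None,fx=6,fy=4.8,interpolation=cv2.INTER_CUBIC))
s=state();print(s['ee_pos'],s['force'])
ux=np.array([.75,-.661,0]);uy=np.array([.661,.75,0]);uz=np.array([0,0,1.])
H=np.array([.409,-.332,0])+.199*ux+.058*uz
# lid upper-face front corner: lid frame coords (from hinge) 
for th in (0,50,55,60,65,70):
    t=np.radians(th)
    def pt(a,y,z): # a = distance in front of hinge, z above hinge plane
        return H-(a*np.cos(t)-z*np.sin(t))*ux+(a*np.sin(t)+z*np.cos(t))*uz+y*uy
    print(th,'top corner',proj('side',pt(.153,.088,.011)),'low corner',proj('side',pt(.153,.088,.001)),'barend',proj('side',pt(.199,.054,.005)))
E
```

```text
time_s: 14.9
ee_pos: [0.4858, -0.4003, 0.2191]
tool_rot: [-1.57, 0.001, 2.419]
force: [-7.4, 4.8, 5.9]
width: 0.0081
[ 0.4857 -0.4003  0.2191] [-6.6669  3.8184  6.1061]
0 top corner [[349.7322 210.9318]] low corner [[349.497  214.6542]] barend [[371.3231 222.3701]]
50 top corner [[343.1989 153.1155]] low corner [[344.1484 157.1857]] barend [[364.0858 144.4911]]
55 top corner [[341.7872 148.0615]] low corner [[342.8138 151.8999]] barend [[362.1    137.5117]]
60 top corner [[340.2935 143.3813]] low corner [[341.3842 146.9498]] barend [[359.9694 131.0505]]
65 top corner [[338.7357 139.118 ]] low corner [[339.8773 142.3837]] barend [[357.724  125.1725]]
70 top corner [[337.1322 135.307 ]] low corner [[338.311  138.2425]] barend [[355.3939 119.9298]]
```

View pics/side7.png

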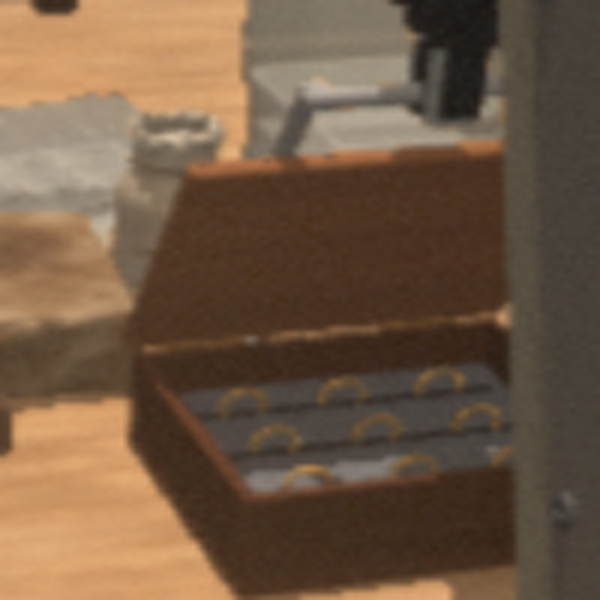

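```bash
python3 -m jog '[255,0,0,0,0,0,0,255,0,0,0,0,0,0,255,0,0,0,0,0,0,255,0,0,0,0,0,0,255,0,0,0,0,0,0,255,0,0,0,0,0,0,255,0,0,0,0,0,0,255,0,0,0,0,0,0]'
python3 - <<'E'
from h import *
i=cams.snapshot('side'); t=cams.snapshot('top'); cv2.imwrite('pics/side8.png',i)
p=cv2.imread('pics/side6.png');s0=cv2.imread('pics/side0.png');
print(cv2.absdiff(i,p)[100:235,310:390].max(), cv2.absdiff(i,s0)[225:285,225:370].max())
P=[onz('top',q,.027)[:2] for q in ((235,198),(252,236))];print(P)
print(state()['ee_pos'],state()['force'],abs(state()['joint_velocities']).max())
cv2.imwrite('pics/tray8.png',cv2.resize(i[260:350,200:345],None,fx=5,fy=5))
E
```

```text
time_s: 15.75
ee_pos: [0.4857, -0.4003, 0.2191]
tool_rot: [-1.57, 0.001, 2.419]
force: [-7.3, 3.7, 5.4]
width: 0.0083
32 96
[array([ 0.55445126, -0.00165464]), array([ 0.45667099, -0.04759504])]
[ 0.48574111 -0.40029143  0.21909902] [-6.31357255  3.25950756  6.62463787] 0.001680000720187823
```

View pics/tray8.png

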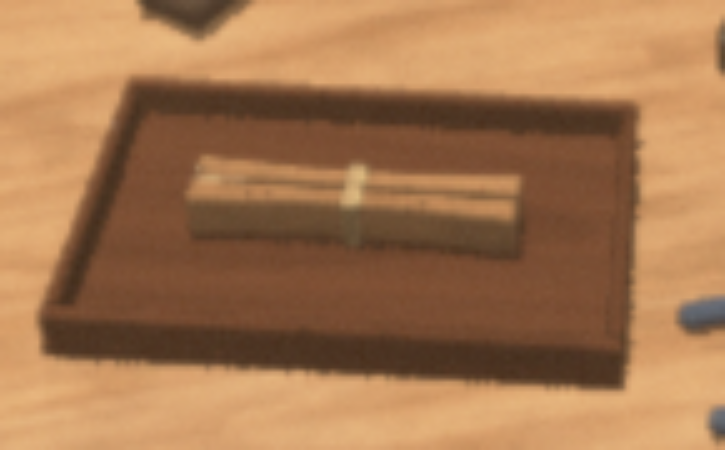

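```bash
python3 - <<'E'
import cv2,numpy as np
a=cv2.imread('pics/side0.png');b=cv2.imread('pics/side8.png')
d=cv2.absdiff(a,b).max(2)
for n,(y0,y1,x0,x1) in dict(cup=(260,280,340,362),lump=(244,270,224,256)).items():
    q=d[y0:y1,x0:x1];print(n,q.max(),(q>30).sum())
ys,xs=np.where(d[225:285,225:370]>40);print(len(ys),set(zip(xs+225,ys+225)) if len(ys)<40 else (xs.min()+225,xs.max()+225,ys.min()+225,ys.max()+225))
E
```

```text
cup 15 0
lump 15 0
45 (np.int64(350), np.int64(369), np.int64(233), np.int64(241))
```

```bash
python3 -c "
from station import ticket
print(ticket.hand_in())"
```

```text
the job is handed in; nothing more can be done
None
```

The clamp is lying flat on the tray floor, placed there while the lid was still shut. I then lifted the lid by its bar to about 60° and handed in at about 16 s, still gripping the bar.

- **Lid angle:** the camera estimates were 60.0° at the lid's lower corner, 58.8° at its upper corner and 60.8° at the bar end. The tool's travel gave about 61°, so these disagree by roughly 2°. I made no further correction.
- **Holding:** over the last 0.8 s the tool pose stayed constant, with joint speeds under 0.002 rad/s. The force at the wrist was about 10 N. That is more than the roughly 3 N the lid needs. Most of it is a leftover push along the lid toward the hinge, which I had already reduced from about 19 N.
- **Clamp and bystanders:** the side view shows the clamp flat and clear of the tray walls. The flux cup and pitch lump look unchanged from the first picture. The only difference near them was where the lift bar's shadow had been.

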